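# Set the flip tags of the sample bins

## Task

Each of the four sample bins in the rack has a hinged flip tag on the robot's side of it: tipped back towards its bin, the tag has its solid-disc face up (full); tipped the other way, its open-ring face is up (empty). With a light push, flip over the tags that are wrong, so that only the bins with a rock in them show the disc face up and the empty bins show the ring, every tag fully over against its stop. Leave the rocks and the loose things on the bench where they are.

Things in the scene. Friction and masses are not known exactly. Their poses are not given: they have to be found in the camera images.
- bin_a: sample bin, open grey box 120 (x) by 84 (y) by 50 mm high, walls 3 mm, fixed in the rack; the four are alike, side by side 92 mm apart along y, in an order that differs from start to start. Origin: centre of its underside, 6 mm above the bench; x points level from its tag across the bin, away from the robot; z up
- pin_a (a point): middle of the hinge pin of tag_a, 85 mm in front of bin_a's centre and 62 mm above the bench; pin along y, axes as bin_a. The tag: aluminium plate 56 mm wide (y), 3 mm thick, 50 g, free edge 64 mm from the pin; it swings freely past upright, then falls to the other stop. Stop lips reach 18 mm above the pin; 36 mm clear between neighbouring tags
- tag_a (a joint): flip tag of bin_a, rad: 0 = upright, +0.61 = leaning 35 degrees towards the bin on its stop (disc face up: full), -0.61 = leaning 35 degrees away from the bin on its stop (ring face up: empty)
- bin_b: sample bin like bin_a, same frame
- pin_b (a point): middle of the hinge pin of tag_b; like pin_a
- tag_b (a joint): flip tag of bin_b, rad: 0 = upright, +0.61 = leaning 35 degrees towards the bin on its stop (disc face up: full), -0.61 = leaning 35 degrees away from the bin on its stop (ring face up: empty)
- bin_c: sample bin like bin_a, same frame
- pin_c (a point): middle of the hinge pin of tag_c; like pin_a
- tag_c (a joint): flip tag of bin_c, rad: 0 = upright, +0.61 = leaning 35 degrees towards the bin on its stop (disc face up: full), -0.61 = leaning 35 degrees away from the bin on its stop (ring face up: empty)
- bin_d: sample bin like bin_a, same frame
- pin_d (a point): middle of the hinge pin of tag_d; like pin_a
- tag_d (a joint): flip tag of bin_d, rad: 0 = upright, +0.61 = leaning 35 degrees towards the bin on its stop (disc face up: full), -0.61 = leaning 35 degrees away from the bin on its stop (ring face up: empty)
- rock_1_center (a point): dark rock sample 84 x 62 x 46 mm, lying loose in one of the bins; the point is its centre, half-way up (its top is 55 mm above the bench)
- rock_2_center (a point): buff rock sample 74 x 62 x 50 mm, lying loose in another bin; the point is its centre, half-way up (its top is 59 mm above the bench)
- granite: grey granite hand sample, 95 x 75 x 60 mm, loose on the bench beside the rack, origin in its underside
- jar: squat amber glass jar, 70 mm across, 62 mm high with its black lid, loose on the bench beside the rack, origin at the centre of its underside
- lens: brass folding hand lens lying flat on the bench in front of the rack, 67 mm long, 9 mm high; origin under the lens's centre
- tile: white porcelain streak tile, 52 x 52 x 7 mm, flat on the bench in front of the rack; origin at the centre of its underside
- dish: white porcelain dish, 72 mm across, 24 mm high, on the bench beside the rack; origin at the centre of its underside
- brush: small dusting brush, 160 mm long, lying on the bench beside the rack; origin under its middle

How it is judged:
At the end, for the whole second after the job is handed in: The tags of the two bins that hold a rock lie over towards their bins (beyond +0.54 rad of 0.61), the tags of the two empty bins lie over the other way (beyond -0.54 rad), all tags at rest and both rocks still in their bins (((horizontal distance between any of rock_1_center, rock_2_center and bin_a below 0.035 m and value of joint tag_a above 0.54 rad) or (not (horizontal distance between any of rock_1_center, rock_2_center and bin_a below 0.035 m) and value of joint tag_a below -0.54 rad)) and ((horizontal distance between any of rock_1_center, rock_2_center and bin_b below 0.035 m and value of joint tag_b above 0.54 rad) or (not (horizontal distance between any of rock_1_center, rock_2_center and bin_b below 0.035 m) and value of joint tag_b below -0.54 rad)) and ((horizontal distance between any of rock_1_center, rock_2_center and bin_c below 0.035 m and value of joint tag_c above 0.54 rad) or (not (horizontal distance between any of rock_1_center, rock_2_center and bin_c below 0.035 m) and value of joint tag_c below -0.54 rad)) and ((horizontal distance between any of rock_1_center, rock_2_center and bin_d below 0.035 m and value of joint tag_d above 0.54 rad) or (not (horizontal distance between any of rock_1_center, rock_2_center and bin_d below 0.035 m) and value of joint tag_d below -0.54 rad)) and (horizontal distance between rock_1_center and bin_a below 0.035 m or horizontal distance between rock_1_center and bin_b below 0.035 m or horizontal distance between rock_1_center and bin_c below 0.035 m or horizontal distance between rock_1_center and bin_d below 0.035 m) and (horizontal distance between rock_2_center and bin_a below 0.035 m or horizontal distance between rock_2_center and bin_b below 0.035 m or horizontal distance between rock_2_center and bin_c below 0.035 m or horizontal distance between rock_2_center and bin_d below 0.035 m) and velocity of joint tag_a between -0.1 and 0.1 rad/s and velocity of joint tag_b between -0.1 and 0.1 rad/s and velocity of joint tag_c between -0.1 and 0.1 rad/s and velocity of joint tag_d between -0.1 and 0.1 rad/s); the robot touches nothing.
It fails at once if a rock is dragged, tipped or lifted (its centre moves more than 12 mm) (distance of any of rock_1_center, rock_2_center from where it was at the start of the episode above 0.012 m).
It fails at once if a loose thing on the bench is displaced by more than 20 mm or lifted (distance of any of granite, jar, lens, tile, dish, brush from where it was at the start of the episode above 0.02 m).
It fails at once if a tag or its bin is struck or pressed with more than 15 N (contact force between the arm and bin_a above 15 N or contact force between the arm and bin_b above 15 N or contact force between the arm and bin_c above 15 N or contact force between the arm and bin_d above 15 N).
It also fails if it takes over 35 s, if anything falls off the work surface, if the arm or the gripper's body presses on something with over 40 N, if the wrist force passes 120 N, or if a joint passes its speed limit or range.

## Robot

A 7-joint arm with a two-finger parallel gripper is mounted at the origin on the work surface. World frame = base frame: x ahead of the robot, y to its left, z up, the work surface at z = 0. Lengths are in m, angles in rad, forces in N, time in s.
With the tool pointing down it reaches from about 0.4 to 0.85 m from the base axis. Payload 4.5 kg.
Tool frame: the origin (TCP) lies where the fingers leave the gripper's body, on its centre line; the fingertips stand 64 mm ahead of it and the grasp point (between the pads) lies 45 mm ahead of it; z points along the fingers, y is the direction in which the jaws open and shut (so a half turn about z gives the same grasp; the last joint's range is limited). The gripper opens to 88 mm and grips with 3 to 60 N. Pads are 18 mm wide; open, the fingers measure 123 mm over their backs; the gripper's body (75 mm by 187 mm) begins 45 mm behind the grasp point.
Start: joints at [1.266, 0.689, -0.195, 1.565, 0.157, 0.902, -0.215], TCP at [0.208, -0.589, 0.303] pointing down, gripper open.
Joint ranges: [-3.01, 3.01], [-0.46, 2.08], [-1.47, 1.51], [0.13, 2.56], [-1, 4.14], [0.04, 2.09], [-2.66, 2.66]. Speed limits (rad/s): [2.57, 2.57, 3.14, 3.14, 3.14, 3.14, 3.14].

## Interface

Orientations are given as a unit quaternion [x, y, z, w].
In Python, from plant import monitor, snapshot, workorder, finder gives the robot as it stands.
- The arm moves only by the tool carry_out, never from a script. Its argument "motion" is one flat list of numbers, 6 for each row, row after row: the shift along the tool's x, y, z in cm, then the turn, a rotation vector about the tool's x, y, z in rad. In form: [x, y, z, rx, ry, rz, x, y, z, rx, ry, rz, ...]. A call has 1 to 8 rows; each row shifts and turns the commanded pose from where the row before left it, along the tool's axes as they then stand; what a row does not reach is not made up. A row lasts 1/8 s, in which the tool goes at most 62.5 mm and 10.7 degrees, less where a joint would pass 70% of its speed; a pose out of reach is approached as far as the arm can. A call with a gripper value outside its range is refused whole. "hand" is the finger opening in cm, from 0 to 8.81, set as the call begins (left out, the last holds). The fingers move at their own pace and stop on an object; "grip_force" is the grip in N (left out, the last holds). Time passes only in rows, so rows that do not move let the fingers close. It gives the time, the measured TCP pose, the force and the opening at its end, in the units of the state.
- monitor.get_state(): the state, without advancing time (a new reading comes with each control period).
- snapshot(name): name is "side" or "top"; returns a dict with "frame" (480x640x3 uint8, red, green, blue), "range_z" (480x640 float32, m along the optical axis (not along the pixel's ray), 0 where there is no reading), "fx", "fy", "cx", "cy" (pixels), "rvec" (rotation vector, rad) and "tvec" (3), from world to camera coordinates, as OpenCV has them. Camera axes: x right, y down, z forward; pixel columns grow to the right and rows downward; lengths in m; the calibration is good to about 2 mm. A picture is of the moment at which its call begins.
- workorder.finish_job(): hands the job in, once; it reports no verdict.
Trained networks look in a picture, given as the dict that the camera call returned (one of the last four; its "shot" number tells which), for a name from the list of things; names that differ only in an ending like _2 or _b are one class to them, and where a whole thing is asked for, a point or a joint stands for the part that bears it (a point fixed in the world has none). Each returns a list of dicts, best first, with "p" (0 to 1); they miss things now and then, are a little off and sometimes report something else, mostly with a low value. They report only what shows in the picture. A call takes as long as a camera call.
- finder.masks_of(picture, thing): "pixels" (480x640 bool, what is visible of it) and "extent" ([left, top, right, bottom] in pixels, round what is visible of it).
The state is a dict: "clock": time; "q": joint angles; "qd": joint speeds; "joint_torque": joint torques, N m; "tool_pos": TCP position; "eef_rot": TCP orientation; "contact_force": force on the tool from outside, world axes, zero at the start; "moment": the same for the moment, N m; "opening": opening from 0.0 (shut) to 1.0 (fully open).
Only numpy, scipy, OpenCV 4.12 (cv2) and the standard library are available. Lean on these libraries where they do the work, as an engineer would, in place of code of your own. Each camera call takes 0.05 s, during which the arm holds its last target. There are 200 camera calls.

## Working session

There is one attempt and no reset: what is moved stays moved. The work goes in short steps, Python scripts to look and compute and a tool call to move; the robot and the scene stay as the last step left them, time stands still between calls to the robot, and variables do not carry over. Pictures are saved under pics/ and viewed, about 8 in all and at most 12, crops included, and the job is handed in when it is done.

Besides the shell and the picture viewer there is one more tool, called after "Call:" as name(argument=value, ...), one argument or row to a line, values as JSON. carry_out: Moves the arm, as the interface text tells. Its arguments: {"type":"object","properties":{"motion":{"type":"array"},"hand":{"type":"number"},"grip_force":{"type":"number"}},"required":["motion"]}

```bash
mkdir -p pics; cat > h.py <<'E'
import numpy as np, cv2
from plant import monitor, snapshot, workorder, finder
def world(s, m=None):
    z=s["range_z"]; v,u=np.nonzero((z>0)&(m if m is not None else True)); d=z[v,u]
    c=np.stack([(u-s["cx"])/s["fx"]*d,(v-s["cy"])/s["fy"]*d,d],1)
    R=cv2.Rodrigues(np.array(s["rvec"],float))[0]
    return (c-np.array(s["tvec"]).ravel())@R
def save(s,n): cv2.imwrite("pics/"+n+".png",s["frame"][:,:,::-1])
E
python3 - <<'E'
from h import *
st=monitor.get_state(); print({k:np.round(v,3) for k,v in st.items()})
for n in ("top","side"):
    s=snapshot(n); save(s,n+"0")
    for t in ("bin_a","tag_a","rock_1_center","rock_2_center","granite","jar","lens","tile","dish","brush"):
        for r in finder.masks_of(s,t):
            if r["p"]<.3: continue
            P=world(s,r["pixels"])
            if len(P)>5: print(n,t,round(r["p"],2),np.round(r["extent"]),np.round(np.median(P,0),3),np.round(np.percentile(P,3,axis=0),3),np.round(np.percentile(P,97,axis=0),3))
E
```

```text
{'clock': np.float64(0.0), 'q': array([ 1.266,  0.69 , -0.195,  1.566,  0.157,  0.902, -0.215]), 'qd': array([ 0.   ,  0.   ,  0.001,  0.001, -0.   , -0.   ,  0.002]), 'joint_torque': array([-1.0000e-03, -5.2756e+01, -1.2680e+00, -1.5342e+01, -5.3000e-02,
        7.0000e-03,  0.0000e+00]), 'tool_pos': array([ 0.208, -0.589,  0.302]), 'eef_rot': array([ 0.986,  0.169, -0.   , -0.001]), 'contact_force': array([-0.194,  1.247,  0.28 ]), 'moment': array([0.038, 0.   , 0.011]), 'opening': np.float64(0.999)}
top bin_a 0.91 [363. 195. 408. 288.] [ 0.573 -0.097  0.037] [ 0.494 -0.138  0.007] [ 0.668 -0.056  0.11 ]
top bin_a 0.88 [270. 191. 314. 270.] [0.6   0.087 0.013] [0.518 0.046 0.007] [0.667 0.125 0.11 ]
top bin_a 0.87 [319. 192. 363. 274.] [ 0.582 -0.004  0.046] [ 0.517 -0.046  0.007] [0.668 0.033 0.112]
top bin_a 0.56 [223. 189. 273. 285.] [0.592 0.179 0.013] [0.494 0.136 0.007] [0.666 0.217 0.108]
top bin_a 0.36 [278. 243. 306. 267.] [0.542 0.085 0.09 ] [0.521 0.059 0.065] [0.56  0.111 0.115]
top tag_a 0.76 [374. 270. 405. 286.] [ 0.508 -0.099  0.09 ] [ 0.49  -0.125  0.064] [ 0.529 -
[... 3204 characters left out ...]
  0.062]
side lens 0.95 [248. 286. 277. 320.] [0.429 0.008 0.008] [ 0.399 -0.011  0.001] [0.453 0.032 0.01 ]
side lens 0.44 [215. 183. 244. 207.] [0.526 0.301 0.014] [0.496 0.258 0.003] [0.556 0.322 0.024]
side lens 0.36 [226. 252. 261. 276.] [0.441 0.103 0.006] [0.417 0.08  0.001] [0.465 0.129 0.008]
side tile 0.55 [226. 251. 258. 280.] [0.44  0.104 0.006] [0.416 0.081 0.002] [0.464 0.13  0.008]
side dish 0.68 [214. 182. 248. 208.] [0.526 0.302 0.014] [0.494 0.258 0.002] [0.556 0.323 0.024]
side dish 0.46 [267. 148. 301. 183.] [0.66  0.289 0.045] [0.638 0.273 0.006] [0.696 0.33  0.062]
side brush 0.61 [426. 291. 494. 352.] [ 0.674 -0.229  0.017] [ 0.587 -0.245 -0.   ] [ 0.741 -0.206  0.02 ]
```

View pics/top0.png

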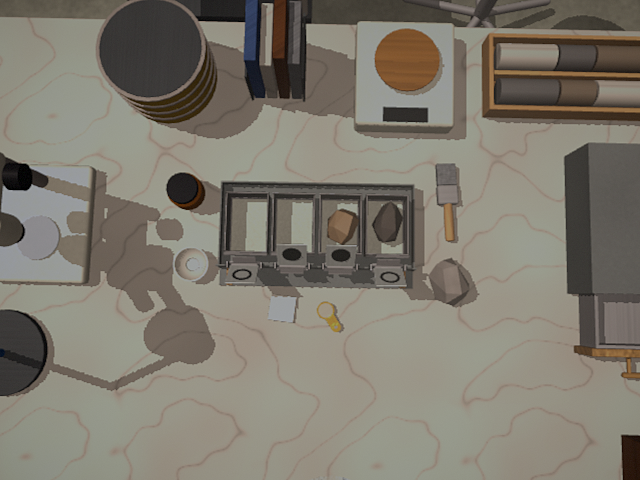

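View pics/side0.png

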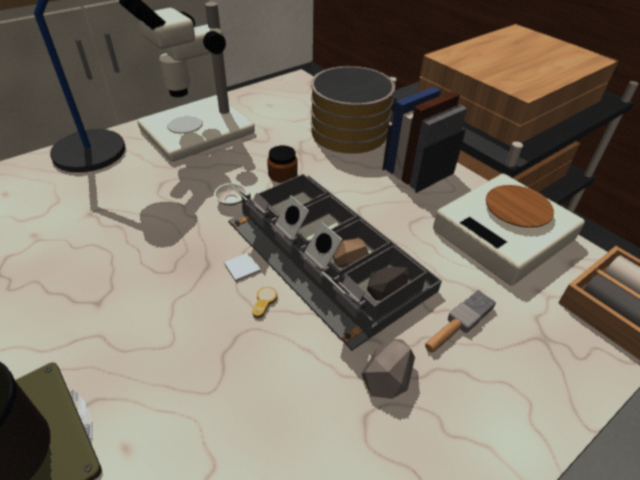

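The top view shows, left to right: 
- **Bin 1**, tag (241,273): empty with ring, correct.
- **Bin 2**, tag (292,255): empty with disc, wrong.
- **Bin 3**, tag (342,255): buff rock with disc, correct.
- **Bin 4**, tag (390,277): dark rock with ring, wrong.

The side view agrees. The pins are at x≈0.524. The tag at y≈-0.099 needs a push in +x, and the one at y≈0.086 a push in -x.

Call:
carry_out(
  motion=[0, 0, 3, 0, 0, 0.17, 0, 0, 3, 0, 0, 0.17, 2.5, -5, 0, 0, 0, 0, 2.5, -5, 0, 0, 0, 0, 2.5, -5, 0, 0, 0, 0, 2.5, -5, 0, 0, 0, 0, 2.5, -5, 0, 0, 0, 0, 2.5, -5, 0, 0, 0, 0],
  hand=0,
  grip_force=10,
)

```text
clock: 2.1
tool_pos: [0.3591, -0.2882, 0.243]
eef_rot: [1.0, -0.001, 0.001, 0.0]
contact_force: [1.2, 0.4, 0.4]
opening: 0.115
```

Call:
carry_out(
  motion=[1.9, -3.8, 1.2, 0, 0, 0, 1.9, -3.8, 1.6, 0, 0, 0, 1.9, -3.8, 1.8, 0, 0, 0, 1.9, -3.8, 1.8, 0, 0, 0, 1.8, -3.7, 1.8, 0, 0, 0, 0, 0, 0, 0, 0, 0],
)

```text
clock: 2.85
tool_pos: [0.4539, -0.097, 0.1597]
eef_rot: [1.0, 0.003, 0.0, -0.001]
contact_force: [-0.1, -0.9, -0.8]
opening: 0.001
```

```bash
python3 - <<'E'
from h import *
print(monitor.get_state()["tool_pos"])
save(snapshot("side"),"side1")
E
```

```text
[ 0.45387793 -0.09698188  0.15967748]
```

View pics/side1.png

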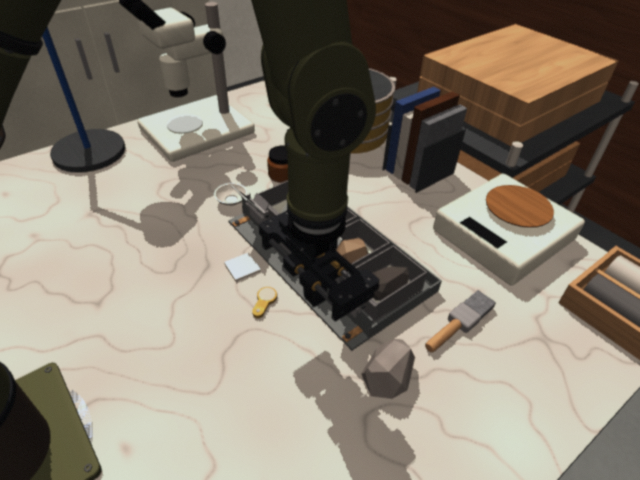

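The gripper at (330,275) sits beside the front of the rack, lined up as planned. The tag itself is hidden. Next is a slow push in +x.

Call:
carry_out(
  motion=[1, 0, 0, 0, 0, 0, 0.8, 0, 0, 0, 0, 0, 0.7, 0, 0, 0, 0, 0, 0.7, 0, 0, 0, 0, 0, 0.7, 0, 0, 0, 0, 0, 0.7, 0, 0, 0, 0, 0, 0.7, 0, 0, 0, 0, 0, 0.7, 0, 0, 0, 0, 0],
)

```text
clock: 3.9
tool_pos: [0.5128, -0.1008, 0.1607]
eef_rot: [1.0, -0.001, 0.0, 0.0]
contact_force: [-0.0, 0.3, -0.7]
opening: 0.008
```

Call:
carry_out(
  motion=[0.6, 0, 0, 0, 0, 0, 0.5, 0, 0, 0, 0, 0, 0, 0, 0, 0, 0, 0, -3, 0, -1, 0, 0, 0, -2, 0, -3, 0, 0, 0, 0, 0, -4, 0, 0, 0],
)

```text
clock: 4.65
tool_pos: [0.4705, -0.1008, 0.2408]
eef_rot: [1.0, -0.001, -0.003, -0.0]
contact_force: [1.0, -0.4, -0.2]
opening: 0.009
```

Call:
carry_out(
  motion=[2.5, -3.7, 0, 0, 0, 0, 2.5, -3.7, 0, 0, 0, 0, 2.5, -3.8, 0, 0, 0, 0, 2.5, -3.8, 0, 0, 0, 0, 2.5, -3.7, 0, 0, 0, 0, 0, 0, 3, 0, 0, 0, 0, 0, 3, 0, 0, 0, 0, 0, 2, 0, 0, 0],
)

```text
clock: 5.65
tool_pos: [0.5976, 0.086, 0.1592]
eef_rot: [1.0, -0.0, -0.001, 0.0]
contact_force: [0.8, -0.1, -1.1]
opening: 0.005
```

```bash
python3 - <<'E'
from h import *
print(monitor.get_state()["tool_pos"])
s=snapshot("side");save(s,"side2")
for r in finder.masks_of(s,"tag_a"):
    P=world(s,r["pixels"])
    if len(P)>5: print(round(r["p"],2),np.round(np.median(P,0),3))
E
```

```text
[0.59755737 0.08600642 0.1591793 ]
0.88 [ 0.541 -0.007  0.088]
0.67 [ 0.542 -0.1    0.088]
0.67 [0.541 0.084 0.09 ]
0.6 [0.501 0.167 0.094]
0.28 [ 0.487 -0.235  0.047]
```

View pics/side2.png

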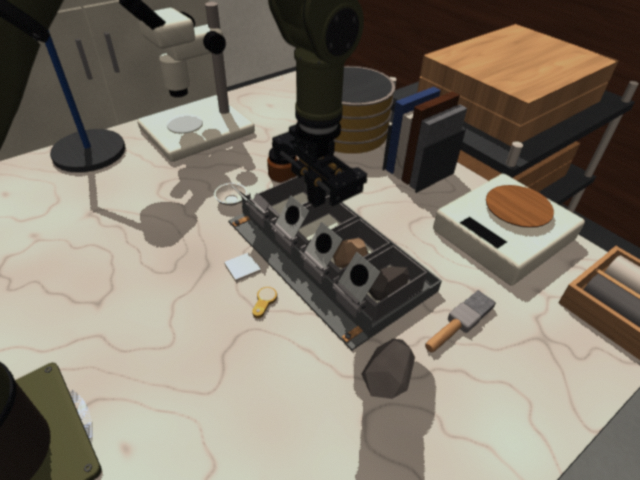

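The bin 4 tag now shows its disc at (360,278), fully over (mean x 0.542, same as its neighbour). The finger is behind the tag at (292,215), so I push in -x.

Call:
carry_out(
  motion=[-1.3, 0, 0, 0, 0, 0, -0.8, 0, 0, 0, 0, 0, -0.7, 0, 0, 0, 0, 0, -0.7, 0, 0, 0, 0, 0, -0.7, 0, 0, 0, 0, 0, -0.7, 0, 0, 0, 0, 0, -0.7, 0, 0, 0, 0, 0, -0.7, 0, 0, 0, 0, 0],
)

```text
clock: 6.75
tool_pos: [0.5351, 0.0861, 0.1607]
eef_rot: [1.0, -0.001, -0.0, 0.0]
contact_force: [-0.1, 0.2, -0.3]
opening: 0.005
```

Call:
carry_out(
  motion=[-0.7, 0, 0, 0, 0, 0, -0.5, 0, 0, 0, 0, 0, 0, 0, 0, 0, 0, 0, 3, 0, -1, 0, 0, 0, 3, 0, -3, 0, 0, 0, 3, 0, -5, 0, 0, 0, 2, 0, -4, 0, 0, 0, 0, 0, 0, 0, 0, 0],
)

```text
clock: 7.75
tool_pos: [0.6368, 0.0859, 0.2942]
eef_rot: [1.0, -0.001, 0.005, -0.0]
contact_force: [-0.1, -0.3, -0.5]
opening: 0.006
```

```bash
python3 - <<'E'
from h import *
for n in ("side","top"):
  s=snapshot(n);save(s,n+"3")
  for t in ("tag_a","rock_1_center","rock_2_center"):
   for r in finder.masks_of(s,t):
    P=world(s,r["pixels"])
    if len(P)>5 and r["p"]>.5: print(n,t,round(r["p"],2),np.round(np.median(P,0),3),np.round(np.percentile(P,3,axis=0),3),np.round(np.percentile(P,97,axis=0),3))
E
```

```text
side tag_a 0.85 [ 0.542 -0.006  0.086] [ 0.521 -0.033  0.04 ] [0.58  0.042 0.113]
side tag_a 0.57 [0.504 0.164 0.09 ] [0.487 0.15  0.064] [0.525 0.196 0.114]
side tag_a 0.56 [0.603 0.104 0.04 ] [0.497 0.046 0.008] [0.667 0.128 0.102]
side tag_a 0.55 [ 0.541 -0.1    0.088] [ 0.522 -0.124  0.064] [ 0.559 -0.073  0.112]
side rock_1_center 0.75 [ 0.606 -0.111  0.045] [ 0.579 -0.124  0.021] [ 0.646 -0.091  0.054]
side rock_2_center 0.81 [ 0.595 -0.017  0.051] [ 0.572 -0.035  0.027] [0.626 0.006 0.058]
top tag_a 0.78 [ 0.542 -0.098  0.091] [ 0.522 -0.124  0.064] [ 0.561 -0.073  0.115]
top tag_a 0.72 [ 0.542 -0.008  0.091] [ 0.522 -0.033  0.064] [0.561 0.015 0.115]
top rock_1_center 0.71 [ 0.615 -0.1    0.048] [ 0.582 -0.126  0.026] [ 0.65  -0.077  0.056]
top rock_2_center 0.81 [ 0.606 -0.01   0.051] [ 0.578 -0.037  0.032] [0.636 0.016 0.06 ]
```

View pics/side3.png

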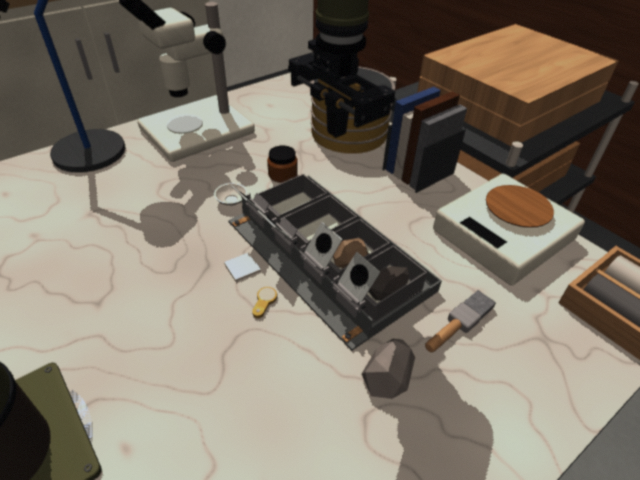

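The side view shows discs only at (323,243) and (358,274), where the rocks are. The bin 2 tag at about (280,228) has gone over towards the robot. I'll confirm its angle from depth, then hand in.

```bash
python3 - <<'E'
from h import *
s=snapshot("side"); P=world(s)
ok=[]
for y in (.178,.086):
    Q=P[(abs(P[:,1]-y)<.024)&(P[:,0]>.47)&(P[:,0]<.57)&(P[:,2]>.085)&(P[:,2]<.13)]
    f=np.polyfit(Q[:,2],Q[:,0],1); a=np.arctan(f[0]); ok.append(a)
    print(y,len(Q),"angle",a.round(3),Q.min(0).round(3),Q.max(0).round(3))
if all(-.72<a<-.5 for a in ok): print(workorder.finish_job())
E
```

```text
0.178 67 angle -0.662 [0.486 0.154 0.085] [0.508 0.202 0.115]
0.086 73 angle -0.674 [0.486 0.062 0.086] [0.51  0.108 0.115]
the job is handed in; nothing more can be done
None
```

I flipped the two wrong tags with closed fingers and handed the job in at about 8 s of the 35 s allowed. The dark-rock bin's tag (y ≈ -0.10) now shows its disc, and the empty bin's tag (y ≈ 0.086) now shows its ring. The other two were already right, so I left them alone.

- **Disc tags:** both rock bins' tags lie over towards their bins; free edges at x ≈ 0.56, matching the tag I never touched.
- **Ring tags:** depth fits gave -0.67 rad for the flipped tag and -0.66 rad for the untouched one. Both read a little past the 0.61 rad stop, which I put down to fit error; their free edges sit at the same x ≈ 0.486.
- **Rocks and loose things:** the top-camera rock positions are within 1 mm of the start. I didn't re-measure the loose things, but they looked unmoved in the last picture.
- **Forces:** wrist readings at the end of each move stayed around 1 N, but I didn't see the peak force during the pushes.
- **Detection gap:** in the last check the finder didn't cleanly pick out the flipped ring tag in either camera view, so I relied on the depth fit for it.

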